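# Put the setting block away, then hold the spring tester's platen pressed

### The arm

A 6-joint arm with a two-finger parallel gripper is mounted at the origin on the work surface. World frame = base frame: x ahead of the robot, y to its left, z up, the work surface at z = 0. Lengths are in m, angles in rad, forces in N, time in s.
With the tool pointing down it reaches from about 0.35 to 0.725 m from the base axis. Payload 6 kg.
Tool frame: the origin (TCP) lies at the very end of the fingers, on their centre line; the grasp point (between the pads) lies 19 mm behind it; z points along the fingers, y is the line along which they close (so a half turn about z gives the same grasp; the last joint's range is limited). The gripper opens to 85 mm and grips with 20 to 120 N. Pads are 22 mm wide; open, the fingers measure 114 mm over their backs; the gripper's body (76 mm by 85 mm) begins 54 mm behind the grasp point. The pads swing forward as they close: fully open they stand 13 mm farther back than shut.
Start: joints at [-0.824, 0.04, 0.085, 0, -1.615, -0.334], TCP at [0.241, -0.55, 0.207] pointing down, gripper open.
Joint ranges: [-2.56, 2.56], [-1.29, 2.01], [-1.08, 1.49], [-3.29, 1.98], [-2.81, -0.18], [-2.99, 2.99]. Speed limits (rad/s): [2.57, 2.57, 3.01, 3.14, 3.14, 3.14].

### API

Orientations are given as [roll, pitch, yaw] about the fixed x, y, z axes, in that order (R = Rz(yaw) Ry(pitch) Rx(roll)).
In Python, from plant import sense, get_image, camera_model, close_job gives the robot as it stands. The module is installed in compiled form; this text tells all that it offers.
- The arm moves only by the tool drive_tool, never from a script. Its argument "moves" is a list of rows, each a list of 5 numbers: the shift along the tool's x, y, z normalised to -1 to 1, where 1 is 10 cm, then the turn about the tool's z normalised to -1 to 1, where 1 is 2 rad, then the opening, from -1 (shut) to 1 (fully open). In form: [[tx, ty, tz, turn, hand], ...]. A call has 1 to 20 rows; each row shifts and turns the commanded pose from where the row before left it, along the tool's axes as they then stand; what a row does not reach is not made up. A row lasts 1/10 s, in which the tool goes at most 50 mm and 8.59 degrees, less where a joint would pass 70% of its speed; a pose out of reach is approached as far as the arm can. A call with a number of a shift or a turn outside -1 to 1 is refused whole. A call with a gripper value outside its range is refused whole. The fingers move at their own pace and stop on an object; the grip force is fixed at half the most. Time passes only in rows, so rows that do not move let the fingers close. It gives the time, the measured TCP pose, the force, the opening and the grip force at its end, in the units of the state.
- sense(): the state, without advancing time (a new reading comes with each control period).
- get_image(name): name is "side" or "top" or "wrist"; returns the picture (480x640x3 uint8, red, green, blue); there is no depth.
- camera_model(name): a dict with "fov_y" (degrees; the focal length in pixels is half the picture's height over the tangent of half this angle, whatever the lens; pixels are square), "cx", "cy" (the principal point, pixels), "R" (3x3) and "t" (3): a world point X has camera coordinates R X + t. Camera axes: x right, y down, z forward; pixel columns grow to the right and rows downward; lengths in m; the calibration is good to about 2 mm. A picture is of the moment at which its call begins: read the wrist's pose just before it. camera_model takes no time and is no camera call; for the wrist camera it gives the pose at the moment of the call.
- close_job(): hands the job in; it is judged then, once.
The state is a dict: "time": time; "q": joint angles; "dq": joint speeds; "tau": joint torques, N m; "position": TCP position; "tcp_rot": TCP orientation; "wrist_force": force on the tool from outside, world axes, zero at the start; "wrist_torque": the same for the moment, N m; "opening": opening from 0.0 (shut) to 1.0 (fully open); "grip_force": force on a finger pad.
Only numpy, scipy, OpenCV 4.12 (cv2) and the standard library are available. Lean on these libraries where they do the work, as an engineer would, in place of code of your own. Each camera call takes 0.05 s, during which the arm holds its last target. There are 200 camera calls.

### The job

The setting block is still standing on the spring tester: take it off and set it down gently (never drop it) upright and fully home in its own pocket of the block tray, the one whose shape fits it, and let go of it. Then press the tester's bare platen 20 mm down from its free height with the gripper, without running it onto its bottom stop, and finish while still holding it there. Leave the disc piece in the tray, the bushing and the oil can where they are.

Things in the scene. Friction and masses are not known exactly. Their poses are not given: they have to be found in the camera images.
- block: Steel setting block, about 0.5 kg, standing on the tester's platen at the start. Origin: centre of its underside; z up. Lower body 30 (x) x 50 (y) x 38 mm high, on it a centred step 30 (x) x 26 (y) x 17 mm, 55 mm high in all; the two flat faces 30 mm apart (across its x) run the full height and are the ones to grip. Unchanged by a half turn about z.
- tray: Low green steel tray, fixed to the bench: 101 (x) x 266 (y) mm outside, rim 18 mm high, floor 3 mm thick. Origin: centre of its underside. It carries three light wooden inserts in a row along its y, 84 mm apart, in any order, all turned like the tray. It may lie on either side of the robot's midline.
- slot_oblong: The block's own insert: wooden block 88 (x) x 82 (y) x 25 mm high, fixed in the tray, its underside 3 mm above the bench. Origin: centre of its underside. Its pocket, centred 12 mm towards +x of the origin, is 36 (x) x 56 (y) mm and 15 mm deep, with 1.5 mm chamfer at most. A white card on the top near its -x edge shows a small black oblong.
- slot_oblong_floor (a point): Centre of the floor of the oblong pocket: 13 mm above the bench, 15 mm below the insert's top face. x is the pocket's short direction (36 mm), y its long one (56 mm).
- slot_square: Insert like the other, but with an empty square pocket 46 x 46 mm (card with a small square). The block does not fit into it. Origin: centre of its underside.
- slot_round: Insert like the other, but with a round pocket 46 mm across (card with a small disc), which holds the disc piece. Origin: centre of its underside.
- disc_piece: Bystander: round steel setting piece 40 mm across, 42 mm high with a narrower 24 mm neck above 30 mm, loose in the round pocket, 15 mm of it below the insert's top. Origin: centre of its underside.
- tester: Spring tester fixed to the bench: grey base 130 (x) x 150 (y) x 18 mm, on it a barrel 64 mm across, 66 mm high, above it the platen. At 66 mm towards +y of its centre stands a scale post 22 x 8 mm, top 128 mm above the bench, with black lines 10 mm apart; against the pointer the top line means free, the third 20 mm down. Origin: centre of its underside.
- platen_top (a point): Centre of the platen's flat top, over the tester's centre; moves with it. The platen is a round steel plate 90 mm across and 10 mm thick; a small pointer at its +y edge, 5 mm below the top, runs along the scale post. Its top is 120 mm above the bench when free; under the block it sinks up to 5 mm.
- platen (a joint): How far the platen is pressed down, m: 0 when free (top), 0.035 on the bottom stop. Spring: needs about 5 N to begin to move, 0.4 N more for each mm, so about 13 N at 20 mm. It springs back up when let go.
- bushing: Bystander: loose brass ring 44 mm across, hole 28 mm, 32 mm high, standing on the bench beyond the tester. Origin: centre of its underside.
- oil_can: Bystander: loose plain aluminium can 48 mm across, 85 mm high, standing on the bench beyond the tray. Origin: centre of its underside.
Not all that is in view belongs to the job. Leave any green or pink look-alike of the block alone. Of the things shaped like the tester, the grey one is meant.

How it is judged:
By the outcome, as a careful person would: the job done as asked, in the order asked, and still so for the second after the job is handed in, while the arm keeps its last pose, push and grip.
It also fails if it takes over 51 s, if anything falls off the work surface, if the arm or the gripper's body presses on something with over 40 N, if the wrist force passes 120 N, or if a joint passes its speed limit or range.

## Working session

There is one attempt and no reset: what is moved stays moved. The work goes in short steps, Python scripts to look and compute and a tool call to move; the robot and the scene stay as the last step left them, time stands still between calls to the robot, and variables do not carry over. Pictures are saved under pics/ and viewed, at most 10 in all, crops included, and the job is handed in when it is done.

Besides the shell and the picture viewer there is one more tool, called by a JSON object that holds its "op" and its "data", one argument or row to a line. drive_tool: Moves the arm, as the interface text tells. Scaled input: -1 to 1 covers 10 cm each way for a shift and 2 rad each way for a turn. Its arguments: {"type":"object","properties":{"moves":{"type":"array"}},"required":["moves"]}

```bash
mkdir -p pics
python3 - <<'E'
from plant import *
import cv2
for n in("side","top"):
    cv2.imwrite(f"pics/{n}1.png",get_image(n)[:,:,::-1]); m=camera_model(n);print(n,m)
s=sense();print(s["time"],s["position"],s["tcp_rot"],s["opening"])
E
```

```text
side {'fov_y': 57.28714645308505, 'cx': 321.2016797820552, 'cy': 247.1493516561448, 'R': array([[-0.99243397, -0.12259407,  0.00674634],
       [-0.09925968,  0.76876877, -0.63177693],
       [ 0.07226573, -0.62766652, -0.77512089]]), 't': array([0.48737174, 0.10960153, 1.08354707])}
top {'fov_y': 53.66547179835612, 'cx': 313.33223551526555, 'cy': 235.4855315124831, 'R': array([[ 0.00870718, -0.99993101, -0.00788391],
       [-0.98153337, -0.00703978, -0.19116143],
       [ 0.19109274,  0.0094028 , -0.98152695]]), 't': array([0.00790385, 0.49267134, 0.95220394])}
0.1 [ 0.24063473 -0.54927256  0.20570509] [ 3.14004337e+00 -1.18233895e-04 -2.72877063e+00] 1.0024995096014098
```

View pics/top1.png

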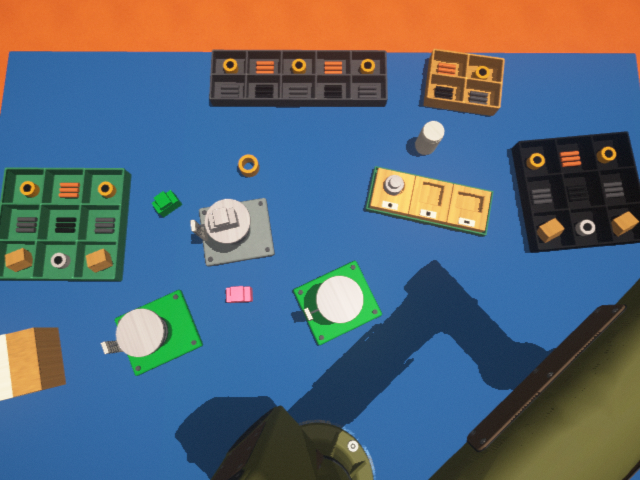

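View pics/side1.png

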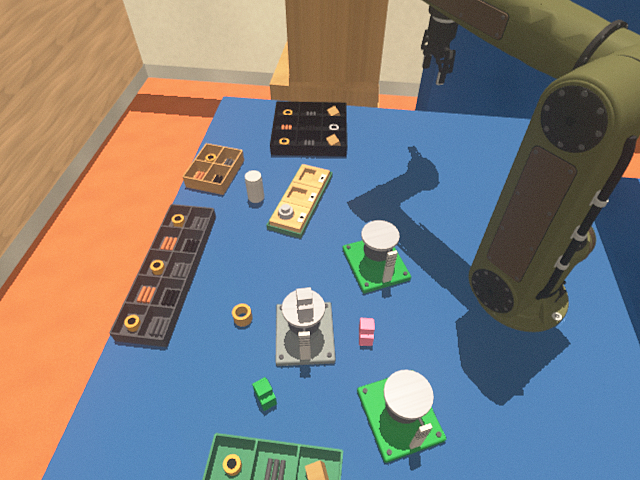

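The steel block stands on the grey tester at top (226,218), side (304,300). Look-alikes are green at (166,203), pink at (238,294), and two green testers at (140,332) and (340,300). The tray is at (430,200): the disc is in the left insert, the other two pockets are at about (432,192) and (472,203). I'll check with a close crop.

Run:
```python
import cv2,numpy as np
t=cv2.imread("pics/top1.png")
a=cv2.resize(t[190:270,185:285],None,fx=5,fy=5,interpolation=cv2.INTER_CUBIC)
b=cv2.resize(t[163:238,362:497],None,fx=5.9,fy=5.9,interpolation=cv2.INTER_CUBIC)
cv2.imwrite("pics/c1.png",a);cv2.imwrite("pics/c2.png",b[:,:797])
```

```text
(no output)
```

View pics/c1.png

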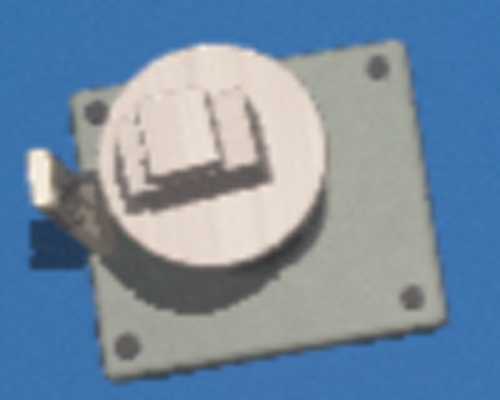

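View pics/c2.png

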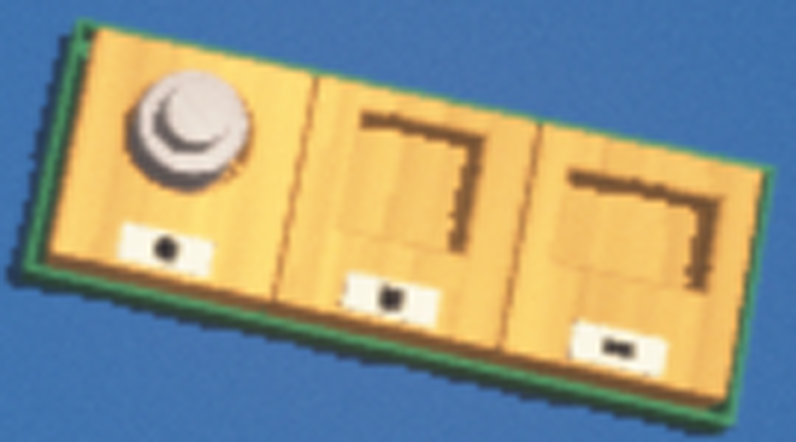

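```bash
cat > h.py <<'E'
import numpy as np
def back(m,uv,z,size=(640,480)):
    f=240/np.tan(np.radians(m["fov_y"]/2)); R=np.array(m["R"]);C=-R.T@np.array(m["t"])
    uv=np.atleast_2d(np.asarray(uv,float))
    d=np.c_[(uv[:,0]-m["cx"])/f,(uv[:,1]-m["cy"])/f,np.ones(len(uv))]@R
    return C+d*((z-C[2])/d[:,2])[:,None]
def proj(m,X):
    f=240/np.tan(np.radians(m["fov_y"]/2)); c=np.atleast_2d(X)@np.array(m["R"]).T+m["t"]
    return np.c_[c[:,0]/c[:,2]*f+m["cx"],c[:,1]/c[:,2]*f+m["cy"]]
E
python3 - <<'E'
from plant import *
from h import *
np.set_printoptions(precision=4,suppress=True)
m=camera_model("top")
A=lambda p:(np.array(p)+.5)/5-.5+[185,190]
B=lambda p:(np.array(p)+.5)/5.9-.5+[362,163]
def ang(a,b): d=b-a; return np.degrees(np.arctan2(d[1],d[0])),np.linalg.norm(d[:2])
base=back(m,A([[72,95],[405,40],[448,325],[108,380]]),.018);print("base",base,base.mean(0),[ang(base[i],base[(i+1)%4]) for i in range(4)])
print("platen",back(m,A([[213,155]]),.116))
st=back(m,A([[147,95],[207,90],[220,165],[152,178]]),.171);print("step",st,st.mean(0),[ang(st[i],st[(i+1)%4]) for i in range(4)])
w=back(m,B([[97,27],[765,170],[722,396],[50,260]]),.028);print("wood",w.mean(0),[ang(w[i],w[(i+1)%4]) for i in range(4)])
c=back(m,B([[167,248],[392,297],[619,348]]),.028);print("cards",c,ang(c[2],c[0]))
p=back(m,B([[568,170],[720,195],[708,290],[553,262]]),.028);print("pocket",p,p.mean(0),[ang(p[i],p[(i+1)%4]) for i in range(4)])
print("wrist",camera_model("wrist"),sense()["q"])
E
```

```text
base [[0.5568 0.2641 0.018 ]
 [0.5828 0.1182 0.018 ]
 [0.4558 0.0961 0.018 ]
 [0.4308 0.2417 0.018 ]] [0.5065 0.18   0.018 ] [(np.float64(-79.90065816817526), np.float64(0.14818730293093738)), (np.float64(-170.1258594811471), np.float64(0.12890093342203582)), (np.float64(99.73563284625205), np.float64(0.14770613279405637)), (np.float64(10.089268119432614), np.float64(0.12796231939803765))]
platen [[0.508  0.1816 0.116 ]]
step [[0.5183 0.1964 0.171 ]
 [0.5204 0.1741 0.171 ]
 [0.4918 0.168  0.171 ]
 [0.4867 0.193  0.171 ]] [0.5043 0.1829 0.171 ] [(np.float64(-84.70014524652808), np.float64(0.022435790621152557)), (np.float64(-167.99270385058222), np.float64(0.029270522914959147)), (np.float64(101.53712682742534), np.float64(0.025542655118292686)), (np.float64(6.133045521968979), np.float64(0.03184865643965468))]
wood [ 0.5803 -0.2425  0.028 ] [(np.float64(-102.38325175266222), np.float64(0.25168454886168)), (np.float64(166.2234691798719), np.float64(0.08804372157543221)), (np.float64(78.53551104532075), np.float64(0.24867308574393435)), (np.float64(-11.82114309764109), np.float64(0.092
[... 172 characters left out ...]
cket [[ 0.5967 -0.3027  0.028 ]
 [ 0.5875 -0.3582  0.028 ]
 [ 0.5514 -0.3517  0.028 ]
 [ 0.5616 -0.2955  0.028 ]] [ 0.5743 -0.327   0.028 ] [(np.float64(-99.4328598483661), np.float64(0.056275527002653564)), (np.float64(169.7353619978618), np.float64(0.036722606124100936)), (np.float64(79.70183262453868), np.float64(0.05712603710683275)), (np.float64(-11.63228394615576), np.float64(0.035882459854698394))]
wrist {'fov_y': 58.92958824411407, 'cx': 327.5515849945463, 'cy': 241.43295700467633, 'R': array([[-0.4004,  0.9163,  0.0017],
       [ 0.8728,  0.3808,  0.3051],
       [ 0.2789,  0.1237, -0.9523]]), 't': array([ 0.6003, -0.04  ,  0.3798])} [-0.8243  0.0407  0.0839 -0.0004 -1.6155 -0.3337]
```

The pocket comes out at 36×56 mm, the card spacing at 84 mm and the base at 128×148 mm, all consistent. First I'll stop over the oblong pocket for a wrist view.

{"op": "drive_tool", "data": {
  "moves": [
    [0,0,-0.1,-0.074,1],
    [0,0,-0.1,-0.074,1],
    [0,0,-0.1,-0.074,1],
    [0,0,-0.1,-0.074,1],
    [0,0,-0.1,-0.074,1],
    [0,0,-0.1,-0.074,1],
    [0,0,-0.1,-0.074,1],
    [0,0,-0.1,-0.074,1],
    [0,0,-0.1,-0.074,1],
    [0,0,0,0,1]
  ]
}}

```text
time: 1.1
position: [0.2408, -0.5499, 0.2976]
tcp_rot: [-3.141, -0.001, -1.396]
wrist_force: [-1.1, -0.8, 0.2]
opening: 1.002
grip_force: 0.0
```

{"op": "drive_tool", "data": {
  "moves": [
    [-0.16,-0.36,0,0,1],
    [-0.16,-0.36,0,0,1],
    [-0.16,-0.36,0,0,1],
    [-0.16,-0.36,0,0,1],
    [-0.16,-0.36,0,0,1],
    [-0.16,-0.36,0,0,1],
    [-0.16,-0.36,0,0,1],
    [-0.16,-0.36,0,0,1],
    [-0.16,-0.36,0,0,1],
    [-0.16,-0.36,0,0,1],
    [0,0,0,0,1],
    [0,0,0,0,1]
  ]
}}

```text
time: 2.3
position: [0.5681, -0.3289, 0.2948]
tcp_rot: [3.139, 0.001, -1.399]
wrist_force: [0.1, -0.2, 1.1]
opening: 1.001
grip_force: 0.0
```

Run:
```python
from plant import *
import cv2,json
s=sense();m=camera_model("wrist");im=get_image("wrist")
cv2.imwrite("pics/w1.png",im[:,:,::-1])
json.dump({k:(v.tolist() if hasattr(v,"tolist") else v) for k,v in m.items()},open("w1.json","w"))
print(s["time"],s["position"],s["tcp_rot"],s["dq"],s["q"],s["wrist_force"])
```

```text
2.3 [ 0.56814074 -0.32885001  0.29482831] [ 3.13934019e+00  1.27846483e-03 -1.39850062e+00] [-0.027435   -0.02820131 -0.00081439  0.00928545 -0.00430229  0.01643793] [-2.20889136e-01  2.26422528e-01  4.51005566e-01 -3.26298229e-04
 -1.79794976e+00  3.93113208e-01] [ 0.06533063 -0.16513746  1.05979281]
```

View pics/w1.png

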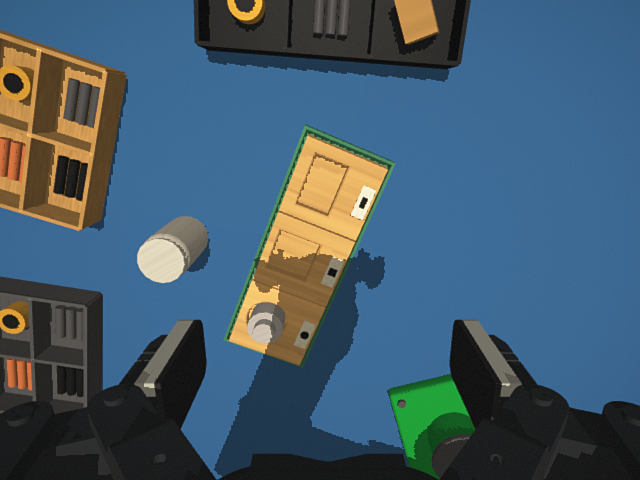

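The wrist view shows the oblong insert at the top, its pocket corners at about (317,153), (349,165), (328,214) and (296,203). The card symbols are at (363,203), (332,272) and (304,336).

Run:
```python
import json
from h import *
np.set_printoptions(precision=4,suppress=True)
m=json.load(open("w1.json"))
def ang(a,b): d=b-a; return np.degrees(np.arctan2(d[1],d[0])),np.linalg.norm(d[:2])
c=back(m,[[304,335.5],[332,271.5],[363,203]],.028);print("cards",c,ang(c[2],c[0]))
p=back(m,[[317,153],[349,165],[328,214],[296,203]],.028);print("pocket",p,p.mean(0),[ang(p[i],p[(i+1)%4]) for i in range(4)])
w=back(m,[[305,135],[388,165]],.028);print(w,ang(w[0],w[1]))
# predicted pocket outline from top-view estimate
th=np.radians(-12.4);X=np.array([np.cos(th),np.sin(th)]);Y=np.array([-X[1],X[0]])
q=np.array([[.574,-.327]])+np.array([[a*.018]for a in(1,1,-1,-1)])*X+np.array([[a*.028]for a in(-1,1,1,-1)])*Y
print(proj(m,np.c_[q,np.full(4,.028)]))
import cv2
im=cv2.imread("pics/w1.png");cv2.imwrite("pics/w1c.png",cv2.resize(im[120:240,280:400],None,fx=5,fy=5,interpolation=cv2.INTER_CUBIC))
```

```text
cards [[ 0.5645 -0.1521  0.028 ]
 [ 0.5465 -0.2359  0.028 ]
 [ 0.528  -0.3171  0.028 ]] (np.float64(77.4936450811309), np.float64(0.16895440288099714))
pocket [[ 0.5836 -0.3596  0.028 ]
 [ 0.5497 -0.3533  0.028 ]
 [ 0.5619 -0.2993  0.028 ]
 [ 0.5968 -0.3052  0.028 ]] [ 0.573  -0.3293  0.028 ] [(np.float64(169.488450957096), np.float64(0.03452321585486905)), (np.float64(77.22768748354605), np.float64(0.05540644467008756)), (np.float64(-9.696153658416932), np.float64(0.035402015398959236)), (np.float64(-103.6475493967579), np.float64(0.05595090640836263))]
[[ 0.5982 -0.3749  0.028 ]
 [ 0.5107 -0.36    0.028 ]] (np.float64(170.34728902713786), np.float64(0.08881625438606915))
[[314.8566 154.0295]
 [295.0172 204.444 ]
 [326.953  217.0663]
 [347.7689 167.6141]]
```

View pics/w1c.png

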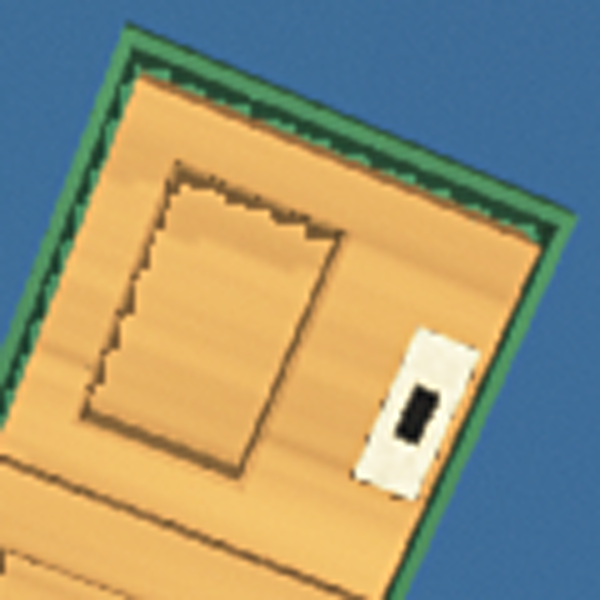

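The pocket's refined centre is about (0.5735, −0.328) with yaw −12.5°. Next, over the block.

{"op": "drive_tool", "data": {
  "moves": [
    [-0.34,-0.017,0,0,1],
    [-0.34,-0.017,0,0,1],
    [-0.34,-0.017,0,0,1],
    [-0.34,-0.017,0,0,1],
    [-0.34,-0.017,0,0,1],
    [-0.34,-0.017,0,0,1],
    [-0.34,-0.017,0,0,1],
    [-0.34,-0.017,0,0,1],
    [-0.34,-0.017,0,0,1],
    [-0.34,-0.017,0,0,1],
    [-0.34,-0.017,0,0,1],
    [-0.34,-0.017,0,0,1],
    [-0.34,-0.017,0,0,1],
    [-0.34,-0.017,0,0,1],
    [-0.34,-0.017,0,0,1],
    [0,0,0,0,1],
    [0,0,0,0,1]
  ]
}}

```text
time: 4.05
position: [0.5042, 0.1766, 0.2967]
tcp_rot: [-3.141, 0.0, -1.398]
wrist_force: [-0.3, -0.7, -0.1]
opening: 1.002
grip_force: 0.0
```

Run:
```python
from plant import *
import cv2,json
s=sense();m=camera_model("wrist");im=get_image("wrist")
cv2.imwrite("pics/w2.png",im[:,:,::-1])
json.dump({k:(v.tolist() if hasattr(v,"tolist") else v) for k,v in m.items()},open("w2.json","w"))
print(s["time"],s["position"],s["tcp_rot"])
```

```text
4.05 [0.50424286 0.17655416 0.29672445] [-3.14134287e+00  1.76565113e-05 -1.39801194e+00]
```

View pics/w2.png

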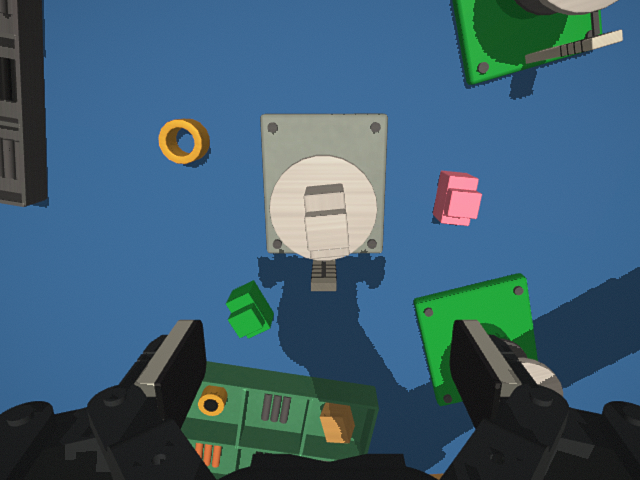

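Run:
```python
import cv2
im=cv2.imread("pics/w2.png");cv2.imwrite("pics/w2c.png",cv2.resize(im[170:270,275:375],None,fx=6,fy=6,interpolation=cv2.INTER_CUBIC))
```

```text
(no output)
```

View pics/w2c.png

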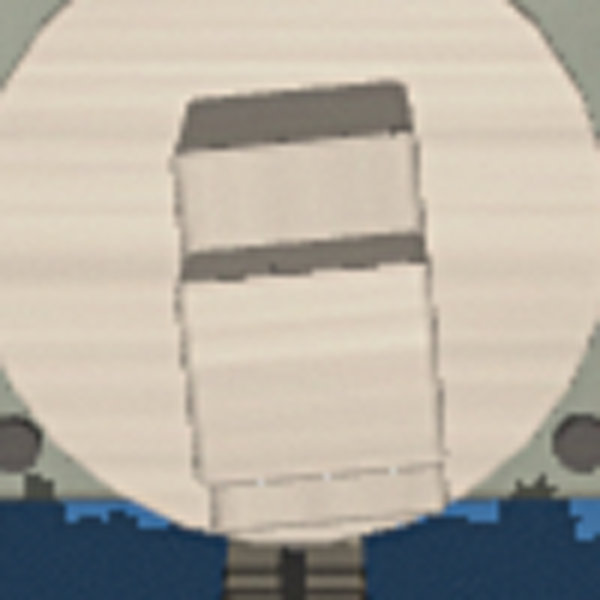

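Block corners in the crop: step top (182,283), (428,263), (441,465), (203,485); body top (177,155), (415,132), (443,508), (212,530).

Run:
```python
import json
from h import *
np.set_printoptions(precision=4,suppress=True)
m=json.load(open("w2.json"))
A=lambda p:(np.array(p)+.5)/6-.5+[275,170]
def ang(a,b): d=b-a; return np.round([np.degrees(np.arctan2(d[1],d[0])),np.linalg.norm(d[:2])*1000],1)
for n,px,z in(("step",[[182,283],[428,263],[441,465],[203,485]],.171),("body",[[177,155],[415,132],[443,508],[212,530]],.154)):
    p=back(m,A(px),z);print(n,p.mean(0),*[ang(p[i],p[(i+1)%4]) for i in range(4)])
print(back(m,[[323.5,206]],.116))
```

```text
step [0.5035 0.1844 0.171 ] [-165.4   29.2] [104.2  25.3] [14.9 29. ] [-75.3  25.4]
body [0.5038 0.1842 0.154 ] [-164.6   29.5] [104.7  49.3] [15.6 30. ] [-75.9  49.4]
[[0.5075 0.1785 0.116 ]]
```

Block at (0.5036, 0.1843) with yaw 14.7°, sizes about 29.5×49.4 mm, which fit. I'll align and descend to TCP z≈0.140, leaving 24 mm of the block below the fingertips to clear the pocket.

{"op": "drive_tool", "data": {
  "moves": [
    [0,0,0,-0.042,1],
    [-0.076,-0.014,0,0,1],
    [0,0,0.2,0,1],
    [0,0,0.2,0,1],
    [0,0,0.2,0,1],
    [0,0,0.2,0,1],
    [0,0,0.2,0,1],
    [0,0,0.2,0,1],
    [0,0,0.15,0,1],
    [0,0,0.1,0,1],
    [0,0,0.08,0,1],
    [0,0,0.04,0,1],
    [0,0,0,0,1],
    [0,0,0,0,1]
  ]
}}

```text
time: 5.5
position: [0.5041, 0.1849, 0.1403]
tcp_rot: [-3.141, 0.0, -1.313]
wrist_force: [0.5, 0.0, 0.0]
opening: 0.998
grip_force: 0.0
```

Run:
```python
from plant import *
s=sense();print(s["time"],s["position"],s["tcp_rot"],s["wrist_force"])
```

```text
5.5 [0.50413339 0.18488883 0.1403454 ] [-3.14057426e+00  2.34588228e-04 -1.31291055e+00] [0.50512387 0.02058912 0.04830082]
```

Close.

{"op": "drive_tool", "data": {
  "moves": [
    [0,0,0,0,-1],
    [0,0,0,0,-1],
    [0,0,0,0,-1],
    [0,0,0,0,-1],
    [0,0,0,0,-1],
    [0,0,0,0,-1],
    [0,0,0,0,-1],
    [0,0,0,0,-1],
    [0,0,0,0,-1],
    [0,0,0,0,-1]
  ]
}}

```text
time: 6.5
position: [0.5038, 0.1848, 0.1396]
tcp_rot: [3.142, 0.0, -1.313]
wrist_force: [-1.0, 0.6, 0.5]
opening: 0.328
grip_force: 62.7
```

{"op": "drive_tool", "data": {
  "moves": [
    [0,0,-0.03,0,-1],
    [0,0,-0.07,0,-1],
    [0,0,-0.1,0,-1],
    [0,0,-0.15,0,-1],
    [0,0,-0.15,0,-1],
    [0,0,-0.15,0,-1],
    [0,0,-0.15,0,-1],
    [0,0,-0.1,0,-1],
    [0,0,-0.1,0,-1],
    [0,0,-0.05,0,-1],
    [0,0,0,0,-1],
    [0,0,0,0,-1]
  ]
}}

```text
time: 7.7
position: [0.5036, 0.1848, 0.2439]
tcp_rot: [3.141, 0.0, -1.313]
wrist_force: [0.2, 0.2, -5.4]
opening: 0.334
grip_force: 62.2
```

The block is held, with about 5 N of weight. Next, turn and carry to the pocket.

{"op": "drive_tool", "data": {
  "moves": [
    [0,0,0,0.06,-1],
    [0,0,0,0.06,-1],
    [0,0,0,0.06,-1],
    [0,0,0,0.058,-1]
  ]
}}

```text
time: 8.1
position: [0.5035, 0.1847, 0.2436]
tcp_rot: [3.14, -0.001, -1.794]
wrist_force: [-0.6, 0.3, -4.8]
opening: 0.331
grip_force: 62.2
```

{"op": "drive_tool", "data": {
  "moves": [
    [0.14,-0.05,0,0,-1],
    [0.27,-0.1,0,0,-1],
    [0.27,-0.1,0,0,-1],
    [0.27,-0.1,0,0,-1],
    [0.27,-0.1,0,0,-1],
    [0.27,-0.1,0,0,-1],
    [0.27,-0.1,0,0,-1],
    [0.27,-0.1,0,0,-1],
    [0.27,-0.1,0,0,-1],
    [0.27,-0.1,0,0,-1],
    [0.27,-0.1,0,0,-1],
    [0.27,-0.1,0,0,-1],
    [0.27,-0.1,0,0,-1],
    [0.27,-0.1,0,0,-1],
    [0.27,-0.1,0,0,-1],
    [0.27,-0.1,0,0,-1],
    [0.27,-0.1,0,0,-1],
    [0.27,-0.1,0,0,-1],
    [0.13,-0.05,0,0,-1],
    [0,0,0,0,-1]
  ]
}}

```text
time: 10.1
position: [0.5737, -0.3307, 0.2429]
tcp_rot: [3.139, -0.0, -1.79]
wrist_force: [-0.3, -0.4, -5.5]
opening: 0.33
grip_force: 62.1
```

{"op": "drive_tool", "data": {
  "moves": [
    [0,0,0.1,0,-1],
    [0,0,0.2,0,-1],
    [0,0,0.2,0,-1],
    [0,0,0.2,0,-1],
    [0,0,0.2,0,-1],
    [0,0,0.2,0,-1],
    [0,0,0.1,0,-1],
    [0,0,0,0,-1],
    [0,0,0,0,-1],
    [0,0,0,0,-1]
  ]
}}

```text
time: 11.1
position: [0.5751, -0.3288, 0.1263]
tcp_rot: [-3.139, -0.001, -1.788]
wrist_force: [-1.0, -0.5, -4.6]
opening: 0.329
grip_force: 62.0
```

Run:
```python
from plant import *
import cv2,json
s=sense();m=camera_model("wrist");im=get_image("wrist")
cv2.imwrite("pics/w3.png",im[:,:,::-1])
json.dump({k:(v.tolist() if hasattr(v,"tolist") else v) for k,v in m.items()},open("w3.json","w"))
print(s["time"],s["position"],s["tcp_rot"],s["wrist_force"])
```

```text
11.1 [ 0.57509013 -0.3288248   0.12630288] [-3.13920207e+00 -5.01207215e-04 -1.78837666e+00] [-1.02515762 -0.49532963 -4.59847208]
```

View pics/w3.png

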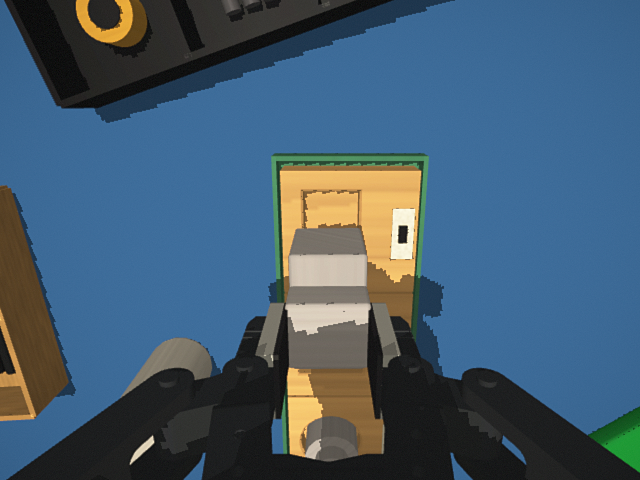

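The wrist view shows the pocket's far edge at (302,190)–(361,190), card symbol (403,234), insert far edge (280,167)–(421,167). The block's far face has its bottom edge at (296,229)–(361,229) and its body-top edge at (289,253)–(367,253).

Run:
```python
import json
from h import *
np.set_printoptions(precision=4,suppress=True)
m=json.load(open("w3.json"))
yaw=-1.7884;x=np.array([np.cos(yaw),np.sin(yaw)]);y=np.array([np.sin(yaw),-np.cos(yaw)]);T=np.array([.5751,-.3288])
def loc(px,z):
    p=back(m,px,z)[:,:2]; q=(p-T); return np.c_[q@x,q@y]*1000, p
for n,px,z in(("pocket far",[[302,190.5],[361,190.5]],.028),("insert far",[[280,167],[421,167]],.028),("card",[[403,234]],.028),("blk bottom",[[296,229],[361,228.5]],.1023),("blk body",[[289,253.5],[367,253.5]],.1403),("step",[[288,303.5],[370,303.5]],.1573)):
    l,p=loc(px,z);print(n,"tool x,y mm",l.tolist(),p.mean(0))
```

```text
pocket far tool x,y mm [[27.803222730302906, -16.816312563662994], [27.785655297727683, 20.47431176490742]] [ 0.5673 -0.3555]
insert far tool x,y mm [[42.58073258756253, -30.20949334074931], [42.53038174388453, 57.3989766577015]] [ 0.5526 -0.3674]
card tool x,y mm [[-0.9278698611740257, 48.538982081637826]] [ 0.5279 -0.3174]
blk bottom tool x,y mm [[23.910497660624692, -15.306516547591887], [24.14502221172185, 15.126688868573575]] [ 0.57   -0.3523]
blk body tool x,y mm [[25.12466422371281, -15.195463015130303], [25.119447099608397, 14.618543839729215]] [ 0.57   -0.3534]
step tool x,y mm [[12.386277460955442, -14.411006897718144], [12.38862452813839, 14.556496316439876]] [ 0.5724 -0.3409]
```

{"op": "drive_tool", "data": {
  "moves": [
    [0.005,0.017,0,0,-1],
    [0,0,0.1,0,-1],
    [0,0,0.1,0,-1],
    [0,0,0.1,0,-1],
    [0,0,0.1,0,-1],
    [0,0,0.1,0,-1],
    [0,0,0.1,0,-1],
    [0,0,0.05,0,-1],
    [0,0,0.03,0,-1],
    [0,0,0,0,-1],
    [0,0,0,0,-1],
    [0,0,0,0,-1]
  ]
}}

```text
time: 12.35
position: [0.573, -0.3289, 0.0573]
tcp_rot: [-3.141, -0.0, -1.789]
wrist_force: [0.1, 0.2, -5.0]
opening: 0.329
grip_force: 62.0
```

{"op": "drive_tool", "data": {
  "moves": [
    [0,0,0.02,0,-1],
    [0,0,0.02,0,-1],
    [0,0,0.02,0,-1],
    [0,0,0.02,0,-1],
    [0,0,0,0,-1],
    [0,0,0,0,-1]
  ]
}}

```text
time: 12.95
position: [0.5726, -0.3288, 0.0485]
tcp_rot: [3.141, -0.0, -1.789]
wrist_force: [-0.3, 0.0, -4.4]
opening: 0.327
grip_force: 62.1
```

{"op": "drive_tool", "data": {
  "moves": [
    [0,0,0.02,0,-1],
    [0,0,0.02,0,-1],
    [0,0,0.02,0,-1],
    [0,0,0.02,0,-1],
    [0,0,0,0,-1],
    [0,0,0,0,-1]
  ]
}}

```text
time: 13.55
position: [0.5726, -0.3288, 0.0405]
tcp_rot: [3.141, -0.0, -1.789]
wrist_force: [0.4, -1.2, -4.8]
opening: 0.33
grip_force: 62.1
```

{"op": "drive_tool", "data": {
  "moves": [
    [0,0,0.01,0,-1],
    [0,0,0.01,0,-1],
    [0,0,0,0,-1],
    [0,0,0,0,-1]
  ]
}}

```text
time: 13.95
position: [0.5726, -0.3288, 0.0385]
tcp_rot: [3.141, 0.0, -1.789]
wrist_force: [0.6, -0.0, -4.2]
opening: 0.332
grip_force: 62.1
```

{"op": "drive_tool", "data": {
  "moves": [
    [0,0,0.01,0,-1],
    [0,0,0,0,-1],
    [0,0,0,0,-1]
  ]
}}

```text
time: 14.25
position: [0.5726, -0.3288, 0.0375]
tcp_rot: [3.141, 0.0, -1.789]
wrist_force: [0.3, -0.8, -4.4]
opening: 0.329
grip_force: 62.1
```

{"op": "drive_tool", "data": {
  "moves": [
    [0,0,0.005,0,-1],
    [0,0,0,0,-1],
    [0,0,0,0,-1]
  ]
}}

```text
time: 14.55
position: [0.5726, -0.3288, 0.0371]
tcp_rot: [3.141, 0.0, -1.789]
wrist_force: [-0.2, 0.1, -4.5]
opening: 0.329
grip_force: 62.1
```

{"op": "drive_tool", "data": {
  "moves": [
    [0,0,0.007,0,-1],
    [0,0,0,0,-1],
    [0,0,0,0,-1]
  ]
}}

```text
time: 14.85
position: [0.5726, -0.3288, 0.0363]
tcp_rot: [3.141, 0.0, -1.789]
wrist_force: [0.5, -0.2, -5.3]
opening: 0.328
grip_force: 62.1
```

{"op": "drive_tool", "data": {
  "moves": [
    [0,0,0.007,0,-1],
    [0,0,0,0,-1],
    [0,0,0,0,-1]
  ]
}}

```text
time: 15.15
position: [0.5727, -0.3288, 0.0356]
tcp_rot: [3.141, 0.0, -1.789]
wrist_force: [0.4, 0.2, -4.5]
opening: 0.33
grip_force: 62.1
```

{"op": "drive_tool", "data": {
  "moves": [
    [0,0,0.007,0,-1],
    [0,0,0,0,-1],
    [0,0,0,0,-1]
  ]
}}

```text
time: 15.45
position: [0.5726, -0.3288, 0.0349]
tcp_rot: [3.141, 0.0, -1.789]
wrist_force: [-0.0, -0.3, -4.8]
opening: 0.327
grip_force: 62.1
```

{"op": "drive_tool", "data": {
  "moves": [
    [0,0,0.007,0,-1],
    [0,0,0,0,-1],
    [0,0,0,0,-1]
  ]
}}

```text
time: 15.75
position: [0.5726, -0.3288, 0.0342]
tcp_rot: [3.141, 0.0, -1.789]
wrist_force: [0.2, -0.5, -5.2]
opening: 0.329
grip_force: 62.1
```

{"op": "drive_tool", "data": {
  "moves": [
    [0,0,0.007,0,-1],
    [0,0,0,0,-1],
    [0,0,0,0,-1]
  ]
}}

```text
time: 16.05
position: [0.5726, -0.3288, 0.0335]
tcp_rot: [3.141, 0.0, -1.789]
wrist_force: [1.1, -0.4, -5.7]
opening: 0.327
grip_force: 62.1
```

{"op": "drive_tool", "data": {
  "moves": [
    [0,0,0.005,0,-1],
    [0,0,0,0,-1],
    [0,0,0,0,-1]
  ]
}}

```text
time: 16.35
position: [0.5727, -0.3288, 0.0332]
tcp_rot: [-3.141, 0.0, -1.789]
wrist_force: [0.8, -1.2, -3.8]
opening: 0.327
grip_force: 62.2
```

{"op": "drive_tool", "data": {
  "moves": [
    [0,0,0.005,0,-1],
    [0,0,0,0,-1],
    [0,0,0,0,-1]
  ]
}}

```text
time: 16.65
position: [0.5728, -0.3288, 0.0332]
tcp_rot: [-3.141, -0.0, -1.789]
wrist_force: [-2.7, 2.5, 1.3]
opening: 0.33
grip_force: 62.7
```

{"op": "drive_tool", "data": {
  "moves": [
    [0,0,0.005,0,-1],
    [0,0,0,0,-1],
    [0,0,0,0,-1]
  ]
}}

```text
time: 16.95
position: [0.5728, -0.3289, 0.0331]
tcp_rot: [-3.141, -0.0, -1.789]
wrist_force: [-3.4, 3.7, 6.6]
opening: 0.329
grip_force: 63.3
```

It is on the floor: contact at TCP 0.0332, which matches a 20 mm offset. Open and rise.

{"op": "drive_tool", "data": {
  "moves": [
    [0,0,0,0,-0.2],
    [0,0,0,0,0],
    [0,0,0,0,0.2],
    [0,0,0,0,0.4],
    [0,0,0,0,0.4],
    [0,0,0,0,0.4],
    [0,0,0,0,0.4]
  ]
}}

```text
time: 17.65
position: [0.5727, -0.3288, 0.032]
tcp_rot: [3.142, 0.0, -1.789]
wrist_force: [0.3, -0.3, 0.2]
opening: 0.702
grip_force: 0.0
```

{"op": "drive_tool", "data": {
  "moves": [
    [0,0,-0.05,0,0.4],
    [0,0,-0.1,0,0.4],
    [0,0,-0.2,0,0.4],
    [0,0,-0.2,0,0.4],
    [0,0,-0.25,0,0.4],
    [0,0,-0.25,0,0.4],
    [0,0,-0.25,0,0.4],
    [0,0,-0.25,0,0.4],
    [0,0,-0.25,0,0.4],
    [0,0,-0.2,0,0.4],
    [0,0,0,0,0.4],
    [0,0,0,0,0.4]
  ]
}}

```text
time: 18.85
position: [0.5729, -0.3287, 0.233]
tcp_rot: [-3.14, 0.0, -1.789]
wrist_force: [-0.3, -0.3, -0.2]
opening: 0.7
grip_force: 0.0
```

Run:
```python
from plant import *
import cv2,json,numpy as np
from h import *
s=sense();m=camera_model("wrist");im=get_image("wrist")
print(s["time"],s["position"],s["tcp_rot"],s["wrist_force"])
# predicted outlines, block home in pocket
th=-12.5;b=np.array([.5729,-.3284])
a=np.radians(th);X=np.array([np.cos(a),np.sin(a)]);Y=np.array([-X[1],X[0]])
c=proj(m,[[*b,.05]])[0].astype(int);print(c)
x0=max(c[0]-75,0);y0=max(c[1]-60,0)
o=cv2.resize(im[y0:y0+120,x0:x0+150,::-1],None,fx=5,fy=5,interpolation=cv2.INTER_CUBIC)
for y,h,z in((25,38,.013),):
  q=np.array([[*(b+.015*i*X+.001*y*j*Y),z+.001*h] for i,j in((1,1),(1,-1),(-1,-1),(-1,1))])
  cv2.polylines(o,[((proj(m,q)-[x0,y0])*5+2).astype(np.int32)],True,(0,0,255))
cv2.imwrite("pics/w4.png",o)
```

```text
18.85 [ 0.57285546 -0.3287469   0.23297131] [-3.14011260e+00  2.66141618e-04 -1.78871979e+00] [-0.26582101 -0.33798317 -0.20545346]
[328 204]
```

View pics/w4.png

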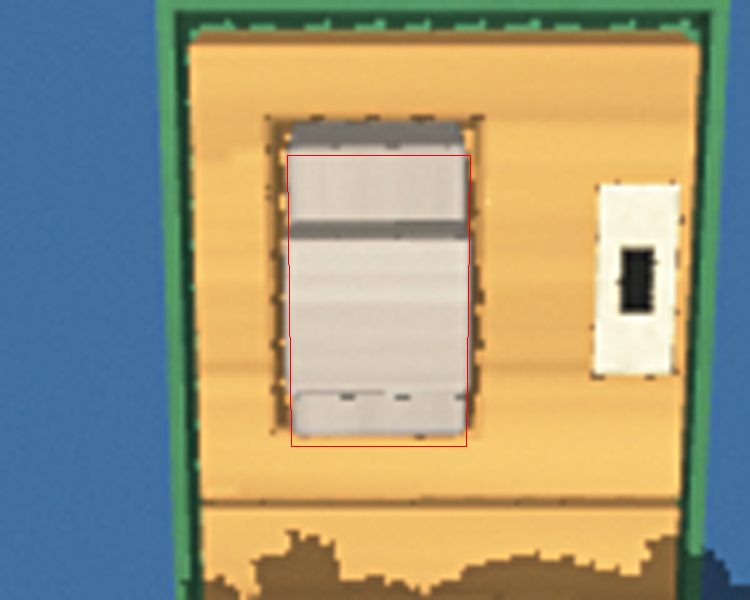

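The block sits upright in the oblong pocket, outlined by the gap on both sides (crop x 268–480). Its top edges fall within about 2 mm of the predicted home outline, and the contact height agreed. Now shut the gripper and go over the platen.

{"op": "drive_tool", "data": {
  "moves": [
    [-0.13,0.05,0,0,-1],
    [-0.27,0.1,0,0,-1],
    [-0.27,0.1,0,0,-1],
    [-0.27,0.1,0,0,-1],
    [-0.27,0.1,0,0,-1],
    [-0.27,0.1,0,0,-1],
    [-0.27,0.1,0,0,-1],
    [-0.27,0.1,0,0,-1],
    [-0.27,0.1,0,0,-1],
    [-0.27,0.1,0,0,-1],
    [-0.27,0.1,0,0,-1],
    [-0.27,0.1,0,0,-1],
    [-0.27,0.1,0,0,-1],
    [-0.27,0.1,0,0,-1],
    [-0.27,0.1,0,0,-1],
    [-0.27,0.1,0,0,-1],
    [-0.27,0.1,0,0,-1],
    [-0.27,0.1,0,0,-1],
    [-0.1,0,0,0,-1],
    [0,0,0,0,-1]
  ]
}}

```text
time: 20.9
position: [0.5054, 0.1806, 0.231]
tcp_rot: [3.14, -0.001, -1.787]
wrist_force: [0.4, -0.6, 0.2]
opening: -0.005
grip_force: 0.0
```

{"op": "drive_tool", "data": {
  "moves": [
    [0,0,0.1,0,-1],
    [0,0,0.15,0,-1],
    [0,0,0.2,0,-1],
    [0,0,0.2,0,-1],
    [0,0,0.15,0,-1],
    [0,0,0.1,0,-1],
    [0,0,0.05,0,-1],
    [0,0,0.05,0,-1],
    [0,0,0,0,-1],
    [0,0,0,0,-1]
  ]
}}

```text
time: 21.9
position: [0.5063, 0.1798, 0.1327]
tcp_rot: [-3.141, 0.001, -1.789]
wrist_force: [-0.2, 0.5, -0.3]
opening: 0.002
grip_force: 0.0
```

Find contact in 1 mm steps.

{"op": "drive_tool", "data": {
  "moves": [
    [0,0,0.05,0,-1],
    [0,0,0.05,0,-1],
    [0,0,0.01,0,-1],
    [0,0,0,0,-1],
    [0,0,0,0,-1]
  ]
}}

```text
time: 22.4
position: [0.5061, 0.1797, 0.1212]
tcp_rot: [-3.142, 0.0, -1.789]
wrist_force: [0.4, 0.1, -0.0]
opening: 0.004
grip_force: 0.0
```

{"op": "drive_tool", "data": {
  "moves": [
    [0,0,0.01,0,-1],
    [0,0,0,0,-1],
    [0,0,0,0,-1]
  ]
}}

```text
time: 22.7
position: [0.5061, 0.1797, 0.1202]
tcp_rot: [3.142, 0.0, -1.789]
wrist_force: [-0.3, 0.8, 0.2]
opening: 0.002
grip_force: 0.0
```

{"op": "drive_tool", "data": {
  "moves": [
    [0,0,0.01,0,-1],
    [0,0,0,0,-1],
    [0,0,0,0,-1]
  ]
}}

```text
time: 23.0
position: [0.506, 0.1796, 0.1191]
tcp_rot: [3.141, -0.0, -1.789]
wrist_force: [-0.2, -0.2, 0.1]
opening: -0.001
grip_force: 0.0
```

{"op": "drive_tool", "data": {
  "moves": [
    [0,0,0.01,0,-1],
    [0,0,0,0,-1],
    [0,0,0,0,-1]
  ]
}}

```text
time: 23.3
position: [0.506, 0.1796, 0.118]
tcp_rot: [3.141, -0.0, -1.789]
wrist_force: [0.5, -0.7, 0.7]
opening: 0.006
grip_force: 0.0
```

{"op": "drive_tool", "data": {
  "moves": [
    [0,0,0.01,0,-1],
    [0,0,0,0,-1],
    [0,0,0,0,-1]
  ]
}}

```text
time: 23.6
position: [0.506, 0.1796, 0.117]
tcp_rot: [3.141, -0.0, -1.789]
wrist_force: [0.1, 0.1, -0.5]
opening: -0.005
grip_force: 0.0
```

{"op": "drive_tool", "data": {
  "moves": [
    [0,0,0.01,0,-1],
    [0,0,0,0,-1],
    [0,0,0,0,-1]
  ]
}}

```text
time: 23.9
position: [0.506, 0.1796, 0.1161]
tcp_rot: [3.141, 0.0, -1.789]
wrist_force: [0.0, -0.5, 0.4]
opening: 0.0
grip_force: 0.0
```

{"op": "drive_tool", "data": {
  "moves": [
    [0,0,0.01,0,-1],
    [0,0,0,0,-1],
    [0,0,0,0,-1]
  ]
}}

```text
time: 24.2
position: [0.506, 0.1796, 0.1151]
tcp_rot: [3.141, 0.0, -1.789]
wrist_force: [-0.9, 0.8, -0.1]
opening: 0.002
grip_force: 0.0
```

{"op": "drive_tool", "data": {
  "moves": [
    [0,0,0.01,0,-1],
    [0,0,0.01,0,-1],
    [0,0,0,0,-1]
  ]
}}

```text
time: 24.5
position: [0.5059, 0.1796, 0.1128]
tcp_rot: [3.141, -0.0, -1.789]
wrist_force: [0.6, -0.2, -0.1]
opening: -0.001
grip_force: 0.0
```

{"op": "drive_tool", "data": {
  "moves": [
    [0,0,0.01,0,-1],
    [0,0,0.01,0,-1],
    [0,0,0,0,-1]
  ]
}}

```text
time: 24.8
position: [0.506, 0.1796, 0.1109]
tcp_rot: [3.141, -0.0, -1.789]
wrist_force: [-0.8, 0.4, -0.2]
opening: -0.001
grip_force: 0.0
```

There's no contact at 0.111, which is unexpected. The picture views are used up, so I'll check the platen and fingertip heights by image code in the side view, against the first picture.

Run:
```python
from plant import *
from h import *
import cv2
s=sense();m=camera_model("side");im=get_image("side")[:,:,::-1];cv2.imwrite("pics/s2.png",im)
o=cv2.imread("pics/side1.png")
P=lambda *X:proj(m,[X])[0].round(1)
print("tip",P(*s["position"]))
c=np.array([.507,.180])
for z in(.12,.11,.10,.09,.085):print(z,"ctr",P(*c,z),"-x edge",P(c[0]-.0443,c[1]-.0078,z),"+y edge",P(c[0]-.0078,c[1]+.0443,z))
def txt(i,y0,y1,x0,x1):
    g=cv2.cvtColor(i,cv2.COLOR_BGR2GRAY)[y0:y1:2,x0:x1:2]
    sat=cv2.cvtColor(i,cv2.COLOR_BGR2HSV)[y0:y1:2,x0:x1:2,1]
    for k in range(len(g)):print(y0+2*k,"".join("~" if sat[k,j]>110 and g[k,j]>45 else " .:-=+*#%@"[min(9,int(v)//26)] for j,v in enumerate(g[k])))
print("old");txt(o,280,366,268,342);print("new");txt(im,270,366,268,342)
```

```text
tip [304.  307.9]
0.12 ctr [303.4 305.7] -x edge [325.  304.8] +y edge [304.  324.9]
0.11 ctr [303.5 308.2] -x edge [324.9 307.4] +y edge [304.1 327.3]
0.1 ctr [303.6 310.7] -x edge [324.9 309.8] +y edge [304.2 329.7]
0.09 ctr [303.7 313.1] -x edge [324.8 312.3] +y edge [304.3 332. ]
0.085 ctr [303.8 314.3] -x edge [324.8 313.5] +y edge [304.4 333.2]
old
280 ~~~~~~~~~~~~~~~~~~~~~~~~~~~~~~~~~~~~~
282 ~~~~~~~~~~~~~~~~~~~~~~~~~~~~~~~~~~~~~
284 ~~~~~~~~~~~~~~~~~~~~~~~~~~~~~~~~~~~~~
286 ~~~~~~~~~~~~~~~~~~~~~~~~~~~~~~~~~~~~~
288 ~~~~~~~~~~~~~~+##%%@@@~~~~~~~~~~~~~~~
290 ~~~~~~~~~~~~~*#@@@@@@@*~~~~~~~~~~~~~~
292 ~~~~~~~~~~~*%@*@@@@@@@@@*~~~~~~~~~~~~
294 ~~~~~~~~~~*@@@#@@@@@@@%@@%~~~~~~~~~~~
296 ~~~~~~~~~*@@@@*@@@@@@@%@@@%~~~~~~~~~~
298 ~~~~~~~~*@@@@@#@@@@@%%#@@@@#~~~~~~~~~
300 ~~~~~~~~@@@@@@@=======*@@@@@~~~~~~~~~
302 ~~~~~~~*@@@@@@@=======#@@@@@#**+~~~~~
304 ~~~~=**%@@@@@@%==-*=#*@@@@@@%=#*~~~~~
306 ~~~~=#=%@@@@@@@+@@@@@@@@@@@@@-**~~~~~
308 ~~~~=#-@@@@@@@@*@@@%%*+@@@@@@##*~~~~~
310 ~~~~=##%@@@@@@@-=======@@@@@%###~~~~~
312 ~~~~+###@@@@@@@========@@@@@+###~~~~~
314 ~~~~+##*@@@@@@@========@@
[... 2382 characters left out ...]
*---::-==++*::----%####*~~~~
334 ~~~~+###%-=-----+++++:---=-=#####~~~~
336 ~~~~*####-==---=+++++-----=-%####~~~~
338 ~~~~*#*#*---=---===--:--=---%####~~~~
340 ~~~~*%---=--==--++==+-------=####~~~~
342 ~~~~**-==-----=-+=+=+---==--+####~~~~
344 ~~~~*-=-=-=--==-+++=+----=--%####=~~~
346 ~~~~*-===-----=-==+++==--=-=#####+~~~
348 ~~~~+-----===---+++++=-=---+#####+~~~
350 ~~~~#%+++--=----+++++=------=####*~~~
352 ~~~~###%#-=---=-+++++=-------=**#*~~~
354 ~~~~*#**#-=---==+++++=-=--=---:.%*~~~
356 ~~~~##==#-------=++++=-=------::+*~~~
358 ~~~~##----=---=-=+++++=-==--===-%*~~~
360 ~~~~##%#--------------===-=====-+=~~~
362 ~~~~***+==-====-=-=-=--------==---~~~
364 ~~~~----------------------~-~~~~~~~~~
```

The platen is still at its free height (near edge at row 325, as before) and the tips are just above it, so the shut fingers end a little short of the nominal TCP. I'll go on by contact and measure the 20 mm from there.

{"op": "drive_tool", "data": {
  "moves": [
    [0,0,0.01,0,-1],
    [0,0,0,0,-1]
  ]
}}

```text
time: 25.05
position: [0.506, 0.1796, 0.11]
tcp_rot: [3.141, -0.0, -1.789]
wrist_force: [-0.2, -0.1, 1.0]
opening: 0.0
grip_force: 0.0
```

{"op": "drive_tool", "data": {
  "moves": [
    [0,0,0.01,0,-1],
    [0,0,0,0,-1]
  ]
}}

```text
time: 25.25
position: [0.506, 0.1797, 0.1089]
tcp_rot: [3.141, -0.0, -1.789]
wrist_force: [0.5, -0.5, -0.1]
opening: 0.0
grip_force: 0.0
```

{"op": "drive_tool", "data": {
  "moves": [
    [0,0,0.01,0,-1],
    [0,0,0,0,-1]
  ]
}}

```text
time: 25.45
position: [0.506, 0.1796, 0.1079]
tcp_rot: [3.141, -0.0, -1.789]
wrist_force: [0.9, 0.3, 0.4]
opening: 0.002
grip_force: 0.0
```

{"op": "drive_tool", "data": {
  "moves": [
    [0,0,0.01,0,-1],
    [0,0,0,0,-1]
  ]
}}

```text
time: 25.65
position: [0.506, 0.1796, 0.1069]
tcp_rot: [3.141, -0.0, -1.789]
wrist_force: [0.6, 0.2, -0.7]
opening: -0.0
grip_force: 0.0
```

{"op": "drive_tool", "data": {
  "moves": [
    [0,0,0.01,0,-1],
    [0,0,0,0,-1]
  ]
}}

```text
time: 25.85
position: [0.506, 0.1796, 0.1059]
tcp_rot: [3.141, -0.0, -1.789]
wrist_force: [-0.2, -0.6, -0.0]
opening: -0.001
grip_force: 0.0
```

{"op": "drive_tool", "data": {
  "moves": [
    [0,0,0.01,0,-1],
    [0,0,0,0,-1]
  ]
}}

```text
time: 26.05
position: [0.506, 0.1796, 0.1049]
tcp_rot: [3.141, -0.0, -1.789]
wrist_force: [0.2, 1.1, -0.5]
opening: -0.001
grip_force: 0.0
```

Run:
```python
from plant import *
from h import *
import cv2
s=sense();m=camera_model("side");im=get_image("side")[:,:,::-1];cv2.imwrite("pics/s3.png",im)
print(s["position"],s["q"],s["tau"],s["wrist_force"],s["time"],proj(m,[s["position"]]))
def txt(i,y0,y1,x0,x1):
    g=cv2.cvtColor(i,cv2.COLOR_BGR2GRAY)[y0:y1,x0:x1]
    for k in range(len(g)):print(y0+k,"".join(" .:-=+*#%@"[min(9,int(v)//26)] for v in g[k]))
txt(im,292,338,282,330)
```

```text
[0.50597307 0.17961683 0.1049184 ] [ 7.15675011e-01 -1.16647673e-01 -2.52409787e-01 -1.77557872e-04
 -1.43529148e+00 -9.33662941e-01] [-1.33942081e-03 -2.86299652e+01  3.45377755e+01  6.90026298e+00
  1.86370622e-02 -1.48974618e-05] [ 0.15203575  1.0595663  -0.52010764] 26.05 [[304.07976219 309.39115288]]
292 +++++=--=#%*-..::::....:..:.....:.........:..::.
293 +++++++*@@@@# .:.....:......:...:.:.:..:..:.....
294 +==+==*@@@@@@:......:::::.:............:......:-
295 ++==+#@@@@@@@#-...::....:.::....:.....:....::-=+
296 ====#@@@@@@@@@+..---..:.::.:.:..::.......:-==+++
297 +==*@@@@@@@@@@=.-=+:::.:.:.......:....:-==++++++
298 ==*@@@@@@@@@@@+ -+=:-=::.:..:::....:-=#%%=+++++=
299 =+%@@@@@@@@@@@# :+=.-+=:....:+#=.:=#%%@@@+=++=+=
300 =*@@@@@@@@@@@@* :+=:-++-.:..=@@%##@@@@@@@#=====+
301 +%@@@@@@@@@@@@%::+=:-++=....*@@@@@@@@@@@@@+=++++
302 *@@@@@@@@@@@@@@#:==::++=...-%@@@@@@@@@@@@@#*****
303 *@@@@%==*@@@@@@@*==::++=...+@@@@@@@@@@@@@@%**###
304 +============*@@@==:-++=..-%@@@@@@@@@@@@@@@-=+##
305 +++=+++++++++=#@%==::++=::=@@@@@@@@@@@@@@@@==+*#
306 +++++++++++++=#@===--=+====*@@@@@@@@@@@@@@@=-=#
[... 944 characters left out ...]
-*#########
325 ######=.:=+=++++++++++++++++====-::::=##########
326 ######+-:::-===+=++++===+=====--::::-*##########
327 #######=:::::---=====---===--:::::::=###########
328 #######+::::::::::---::--:::::::::::=###########
329 ######%*::::::::::::::::::::::::::::-=##########
330 ######*--:::::::::::::::::::::::::----=#########
331 #####*----:::::::---------=-::::::-----+%#######
332 ####+---=---::::-+===+++++*+:::--------+%#######
333 ##%*---=-----:::-*++++++++++::---------=#%######
334 ##%#--==----=--:-*++++++++++:-----------=#######
335 ###*-=-=--------=+++++++++++--------=----=######
336 #%#-----=-------=+++++++++++---=------=--+%#####
337 #**---=---------=+++++=+====------==-----+######
```

{"op": "drive_tool", "data": {
  "moves": [
    [0,0,0.01,0,-1],
    [0,0,0,0,-1]
  ]
}}

```text
time: 26.3
position: [0.506, 0.1796, 0.104]
tcp_rot: [3.141, -0.0, -1.789]
wrist_force: [1.1, -0.0, -0.1]
opening: -0.003
grip_force: 0.0
```

{"op": "drive_tool", "data": {
  "moves": [
    [0,0,0.01,0,-1],
    [0,0,0,0,-1]
  ]
}}

```text
time: 26.5
position: [0.506, 0.1796, 0.1029]
tcp_rot: [3.141, -0.0, -1.789]
wrist_force: [0.1, -0.9, -0.2]
opening: -0.0
grip_force: 0.0
```

{"op": "drive_tool", "data": {
  "moves": [
    [0,0,0.01,0,-1],
    [0,0,0,0,-1]
  ]
}}

```text
time: 26.7
position: [0.506, 0.1796, 0.1019]
tcp_rot: [3.141, -0.0, -1.789]
wrist_force: [-0.3, -0.1, 0.3]
opening: -0.001
grip_force: 0.0
```

{"op": "drive_tool", "data": {
  "moves": [
    [0,0,0.01,0,-1],
    [0,0,0,0,-1]
  ]
}}

```text
time: 26.9
position: [0.506, 0.1796, 0.1009]
tcp_rot: [3.141, -0.0, -1.789]
wrist_force: [-0.0, 0.1, -1.1]
opening: 0.0
grip_force: 0.0
```

{"op": "drive_tool", "data": {
  "moves": [
    [0,0,0.01,0,-1],
    [0,0,0,0,-1]
  ]
}}

```text
time: 27.1
position: [0.506, 0.1796, 0.0999]
tcp_rot: [3.141, -0.0, -1.789]
wrist_force: [-0.5, -1.0, -0.3]
opening: -0.002
grip_force: 0.0
```

Run:
```python
from plant import *
from h import *
import cv2
s=sense();m=camera_model("side");im=get_image("side")[:,:,::-1];cv2.imwrite("pics/s4.png",im)
a=cv2.imread("pics/s3.png");o=cv2.imread("pics/s2.png")
print(s["position"],s["wrist_force"],s["time"])
# rim bottom/pointer/tip: gray along columns for s2,s3,s4
G=lambda i:cv2.cvtColor(i,cv2.COLOR_BGR2GRAY)
for c in (299,304,307,316,322):
    for n,i in(("s2",o),("s3",a),("s4",im)):
        print(c,n,"298-312",G(i)[298:313,c].tolist(),"318-332",G(i)[318:333,c].tolist())
print([proj(m,[[.507,.18,.12-d]]).round(1).tolist() for d in(0,.01)])
```

```text
[0.50596473 0.17962438 0.09991682] [-0.53604433 -0.99990745 -0.31406832] 27.1
299 s2 298-312 [143, 140, 133, 137, 149, 135, 115, 117, 126, 124, 129, 134, 131, 138, 131] 318-332 [135, 138, 129, 134, 134, 131, 131, 131, 132, 118, 75, 69, 73, 84, 126]
299 s3 298-312 [145, 144, 137, 131, 112, 111, 121, 121, 128, 128, 128, 127, 134, 136, 135] 318-332 [136, 131, 133, 134, 135, 131, 133, 130, 135, 115, 73, 70, 66, 82, 130]
299 s4 298-312 [107, 145, 144, 136, 115, 116, 121, 131, 134, 128, 128, 128, 138, 135, 137] 318-332 [135, 133, 129, 133, 130, 131, 128, 132, 130, 118, 78, 66, 67, 81, 128]
304 s2 298-312 [129, 131, 133, 131, 132, 128, 128, 128, 136, 133, 132, 133, 132, 131, 131] 318-332 [139, 131, 127, 133, 131, 132, 130, 129, 120, 76, 68, 65, 62, 90, 137]
304 s3 298-312 [66, 110, 131, 134, 131, 134, 132, 131, 134, 132, 130, 127, 133, 132, 137] 318-332 [135, 130, 126, 132, 135, 129, 129, 135, 119, 79, 69, 66, 69, 92, 138]
304 s4 298-312 [43, 69, 116, 137, 134, 134, 135, 132, 133, 131, 128, 126, 134, 134, 130] 318-332 [131, 131, 131, 133, 131, 133, 131, 133, 118, 75, 67, 61, 63, 90, 141]
30
[... 840 characters left out ...]
 48, 193, 254, 247, 247, 246, 245, 244, 248, 243, 164, 120, 127] 318-332 [130, 130, 134, 132, 131, 115, 83, 70, 69, 71, 67, 71, 72, 92, 99]
322 s2 298-312 [201, 241, 246, 251, 250, 247, 245, 247, 245, 243, 243, 245, 245, 247, 250] 318-332 [188, 203, 205, 199, 200, 200, 198, 192, 197, 201, 196, 200, 203, 211, 211]
322 s3 298-312 [215, 243, 246, 251, 250, 246, 246, 247, 246, 243, 244, 244, 246, 247, 254] 318-332 [186, 206, 201, 200, 201, 202, 197, 200, 198, 199, 199, 199, 204, 211, 214]
322 s4 298-312 [86, 203, 252, 252, 249, 247, 245, 246, 247, 244, 243, 245, 247, 250, 242] 318-332 [185, 204, 203, 200, 204, 198, 197, 200, 193, 196, 198, 197, 203, 210, 215]
[[[303.4, 305.7]], [[303.5, 308.2]]]
```

The platen hasn't moved and the tip trend puts contact about 10 mm lower. Continuing in 1 mm steps.

{"op": "drive_tool", "data": {
  "moves": [
    [0,0,0.01,0,-1],
    [0,0,0.01,0,-1],
    [0,0,0,0,-1]
  ]
}}

```text
time: 27.45
position: [0.5059, 0.1796, 0.0979]
tcp_rot: [3.141, -0.0, -1.789]
wrist_force: [0.7, -0.0, 0.1]
opening: 0.003
grip_force: 0.0
```

{"op": "drive_tool", "data": {
  "moves": [
    [0,0,0.01,0,-1],
    [0,0,0.01,0,-1],
    [0,0,0,0,-1]
  ]
}}

```text
time: 27.75
position: [0.5059, 0.1796, 0.0959]
tcp_rot: [3.141, -0.0, -1.789]
wrist_force: [0.0, -0.6, -0.1]
opening: -0.003
grip_force: 0.0
```

{"op": "drive_tool", "data": {
  "moves": [
    [0,0,0.01,0,-1],
    [0,0,0,0,-1]
  ]
}}

```text
time: 27.95
position: [0.5062, 0.1797, 0.0955]
tcp_rot: [-3.141, 0.0, -1.789]
wrist_force: [-0.4, -0.3, 1.8]
opening: 0.002
grip_force: 1.2
```

{"op": "drive_tool", "data": {
  "moves": [
    [0,0,0.01,0,-1],
    [0,0,0,0,-1]
  ]
}}

```text
time: 28.15
position: [0.5062, 0.1797, 0.0949]
tcp_rot: [-3.141, 0.0, -1.789]
wrist_force: [-2.5, 0.3, 5.0]
opening: -0.001
grip_force: 2.6
```

Contact at reported z≈0.0953, with the 5 N onset at 0.095. Press about 17 mm, then trim.

{"op": "drive_tool", "data": {
  "moves": [
    [0,0,0.02,0,-1],
    [0,0,0.02,0,-1],
    [0,0,0.02,0,-1],
    [0,0,0.02,0,-1],
    [0,0,0,0,-1],
    [0,0,0,0,-1]
  ]
}}

```text
time: 28.75
position: [0.5063, 0.1797, 0.0876]
tcp_rot: [-3.141, 0.001, -1.789]
wrist_force: [-4.2, -1.7, 8.3]
opening: 0.003
grip_force: 4.1
```

{"op": "drive_tool", "data": {
  "moves": [
    [0,0,0.02,0,-1],
    [0,0,0.02,0,-1],
    [0,0,0.02,0,-1],
    [0,0,0.02,0,-1],
    [0,0,0.01,0,-1],
    [0,0,0,0,-1],
    [0,0,0,0,-1]
  ]
}}

```text
time: 29.45
position: [0.5063, 0.1797, 0.0793]
tcp_rot: [-3.14, 0.001, -1.788]
wrist_force: [-7.2, -1.6, 11.8]
opening: 0.002
grip_force: 5.7
```

{"op": "drive_tool", "data": {
  "moves": [
    [0,0,0.02,0,-1],
    [0,0,0.02,0,-1],
    [0,0,0,0,-1],
    [0,0,0,0,-1],
    [0,0,0,0,-1]
  ]
}}

```text
time: 29.95
position: [0.5063, 0.1797, 0.0756]
tcp_rot: [-3.14, 0.001, -1.788]
wrist_force: [-6.6, -1.5, 13.9]
opening: 0.0
grip_force: 6.5
```

Run:
```python
from plant import *
from h import *
import cv2
s=sense();m=camera_model("side")
ims=[get_image("side")[:,:,::-1] for _ in range(3)];im=np.mean(ims,0)
cv2.imwrite("pics/s5.png",im.astype(np.uint8))
print(s["position"],s["wrist_force"],s["time"])
o=np.mean([cv2.imread(f"pics/s{k}.png").astype(float) for k in(2,3,4)],0)
g=lambda i:i.mean(2)
def edge(i,c,r0,r1): # strongest bright->dark crossing, subpixel at midlevel
    p=g(i)[r0:r1,c];k=np.argmin(np.diff(p)); a,b=p[max(k-2,0)],p[min(k+3,len(p)-1)];mid=(a+b)/2
    for j in range(max(k-2,0),min(k+3,len(p)-1)):
        if p[j]>=mid>p[j+1]: return r0+j+(p[j]-mid)/(p[j]-p[j+1])
d=[]
for c in range(294,315,2):
    e0,e1=edge(o,c,320,332),edge(im,c,322,337)
    print(c,e0,e1); 
a=np.array([.507,.18])+.045*np.array([-.17,.98])
print("px per 20mm",proj(m,[[*a,.11]]),proj(m,[[*a,.09]]))
for c in(299,304,309):print(g(o)[318:336,c].astype(int),g(im)[318:340,c].astype(int))
```

```text
[0.50634882 0.17972262 0.07561641] [-6.57798812 -1.51016764 13.86140962] 29.95
294 326.04258675078864 330.3060686015831
296 327.0498392282958 331.37012987012986
298 327.35729847494554 331.54
300 327.53 335.47945205479454
302 327.60460992907804 335.65277777777777
304 326.51984126984127 335.91
306 327.57977207977206 335.8
308 327.2230113636364 335.78767123287673
310 326.48130841121497 331.311320754717
312 325.5957792207792 330.4306784660767
314 324.48793103448276 329.2957317073171
px per 20mm [[304.027527   327.20132358]] [[304.25514674 331.94279479]]
[134 132 129 132 132 130 129 129 130 115  75  68  69  82 126 156 153 150] [132 131 132 131 131 133 129 129 134 132 132 129 129 126 139 154 153 152
 147 135  96 106]
[133 129 127 131 131 130 128 131 118  76  68  64  65  90 136 145 146 147] [131 134 132 130 131 132 130 128 132 132 128 128 127 124 131 140 145 144
 139 129 109 129]
[131 129 128 130 130 127 129 131 118  85  66  66  65  98 139 133 135 142] [127 131 128 130 132 132 131 130 130 127 130 128 128 127 133 131 137 142
 132 112  95 127]
```

Depth estimates are about 19.5 mm (TCP travel), 19.1 mm (image) and about 20–22 mm (force). A 0.4 mm trim, then hold.

{"op": "drive_tool", "data": {
  "moves": [
    [0,0,0.004,0,-1],
    [0,0,0,0,-1],
    [0,0,0,0,-1],
    [0,0,0,0,-1],
    [0,0,0,0,-1]
  ]
}}

```text
time: 30.6
position: [0.5063, 0.1797, 0.0752]
tcp_rot: [-3.14, 0.001, -1.788]
wrist_force: [-6.9, 0.0, 12.8]
opening: 0.0
grip_force: 6.6
```

Run:
```python
from plant import *
s=sense();print(s["position"],s["wrist_force"],s["time"])
print(close_job())
```

```text
[0.50634095 0.17970448 0.07524584] [-6.85057364e+00  6.46792539e-03  1.27561777e+01] 30.6
the job is handed in; nothing more can be done
None
```

The block is upright and home in its oblong pocket and released, and I handed the job in at 30.6 s with the shut gripper holding the platen about 20 mm down (12.8 N; 20 mm by travel from contact, with an image check of 19.1 mm just before the final 0.4 mm trim), clear of its bottom stop; the fingers met the platen about 24 mm lower than the reported TCP implied, so I measured from contact.

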